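# Isolate the brush trimming machine and change it over

## Robot

A 7-joint arm with a two-finger parallel gripper is mounted at the origin on the work surface. World frame = base frame: x ahead of the robot, y to its left, z up, the work surface at z = 0. Lengths are in m, angles in rad, forces in N, time in s.
With the tool pointing down it reaches from about 0.4 to 0.85 m from the base axis. Payload 6.9 kg.
Tool frame: the origin (TCP) lies midway between the tips of the shut fingers; the grasp point (between the pads) lies behind it (ctrl.pinch_z is the z of the grasp point in the tool frame, in m); z points along the fingers, y is the line along which they close (so a half turn about z gives the same grasp; the last joint's range is limited). The gripper opens to 85 mm and grips with 20 to 120 N. Pads are 22 mm wide; open, the fingers measure 114 mm over their backs; the gripper's body (76 mm by 85 mm) begins 54 mm behind the grasp point. The pads swing forward as they close: fully open they stand 13 mm farther back than shut.
Start: joints at [1.357, 0.507, -0.238, 1.5, 0.126, 1.149, -0.155], TCP at [0.196, -0.593, 0.231] pointing down, gripper open.
Joint ranges: [-3.08, 3.08], [-0.24, 2.05], [-1.43, 1.35], [0, 2.5], [-1.52, 4.66], [0.17, 1.96], [-2.89, 2.89]. Speed limits (rad/s): [2.39, 2.39, 3.14, 3.14, 3.14, 3.14, 3.14].

## Interface

Orientations are given as a unit quaternion [w, x, y, z].
In Python, from station import ctrl, get_state, vision, ticket, models gives the robot as it stands. Calls block until the motion is done:
- ctrl.movep(position, orientation): joint-space move of the TCP to a pose.
- ctrl.movel(position, frame=None, max_speed=0.15): straight line of the TCP; frame=None keeps the orientation; max_speed is the mean speed in m/s.
- ctrl.set_joints(angles): joint-space move.
- ctrl.ungrasp() and ctrl.close_gripper(force=None): open the fingers fully, or close them until they stop; force is the grip in N (None keeps the last).
- ctrl.pause(seconds).
- ctrl.ik(position, orientation): joint angles nearest the present ones, or None.
- get_state(): the state.
- vision.grab_frame(name): name is "scene" or "side" or "wrist"; returns (picture, depth): 420x560x3 uint8, blue, green, red; 420x560 float32, m along the optical axis (not along the pixel's ray), 0 where there is no reading.
- vision.camera_info(name): a dict with "mtx" (3x3 intrinsics, pixels), "R" (3x3) and "t" (3): a world point X has camera coordinates R X + t; the wrist camera has in their place "hand_eye" (4x4, takes a point from camera to tool coordinates, whose origin is the TCP and whose axes are the flange's). Camera axes: x right, y down, z forward; pixel columns grow to the right and rows downward; lengths in m; the calibration is good to about 2 mm. A picture is of the moment at which its call begins: read the wrist's pose just before it. camera_info takes no time and is no camera call.
A pose or a line that the arm cannot do raises ctrl.Unreachable and nothing moves.
- ticket.close_job(): hands the job in; it is judged then, once.
Trained networks look in the newest picture that a camera, given by its name, has taken for a name from the list of things; names that differ only in an ending like _2 or _b are one class to them, and where a whole thing is asked for, a point or a joint stands for the part that bears it (a point fixed in the world has none). Each returns a list of dicts, best first, with "p" (0 to 1); they miss things now and then, are a little off and sometimes report something else, mostly with a low value. They report only what shows in the picture. A call takes as long as a camera call. They do not tell look-alikes from the thing itself.
- models.recognise(camera, target): "point" ([column, row] in pixels, amid what is visible of it).
- models.masks_of(camera, target): "mask" (420x560 bool, what is visible of it) and "point" ([column, row] in pixels, amid what is visible of it).
The state is a dict: "time": time; "qpos": joint angles; "qd": joint speeds; "tau": joint torques, N m; "tcp_pos": TCP position; "eef_rot": TCP orientation; "contact_force": force on the tool from outside, world axes, zero at the start; "wrist_torque": the same for the moment, N m; "width": finger opening in m; "gripper_force": force on a finger pad.
Only numpy, scipy, OpenCV 4.12 (cv2) and the standard library are available. Lean on these libraries where they do the work, as an engineer would, in place of code of your own. Each camera call takes 0.05 s, during which the arm holds its last target. There are 200 camera calls.

## Task

Make the bench trimming machine safe and change it over: first turn the red isolator handle fully to off, and only then swing its lockout hasp fully out. Next move every brush head off the turntable into the grid tray, each standing upright on the floor of a cell of its own. When the table is clear, index it one station anticlockwise (seen from above) so that it rests in the next detent, and lower the green nest plate over the table's two brass dowel pins until it lies flush; leave the bottle, screwdriver and blue cup undisturbed.

Things in the scene. Friction and masses are not known exactly. Their poses are not given: they have to be found in the camera images.
- isolator (a joint): angle of the red isolator handle on top of the grey isolator box: starts at about 0 to 0.2 (on, bar roughly along the box's x axis), turns anticlockwise seen from above about the vertical axis through handle to a stop at 1.571 (off, bar along the box's y axis). Stays where it is left; takes about 0.07 N m
- handle (a point): point on the turning axis of the red isolator handle, at the height to grip, 97 mm above the bench. The handle is a bar 56 mm long, 16 mm wide and 28 mm high (its top 12 mm above this point, its foot 16 mm below) on a red disc 54 mm in diameter. The point turns with the handle: its x axis runs along the bar
- isolator_box: grey isolator box, 120 mm (x) by 150 mm (y) by 70 mm high, fixed to the bench. Origin at the centre of its underside, z up. The handle's axis is at y = +30 mm on its top; the hasp's hinge at x = +35, y = -50 mm
- hasp (a joint): angle of the flat steel lockout hasp on the isolator box: starts at about 0 to 0.15 (stowed, arm pointing to the box's -x), swings anticlockwise seen from above about the vertical axis through hasp_hinge to a stop at 1.6 (out, arm pointing to the box's -y, past the box's edge). Stays where it is left; takes about 0.03 N m, that is under 1 N at its post
- hasp_post (a point): centre of the top of the hasp's red pull post, an upright cylinder 14 mm in diameter and 26 mm high that stands on the hasp's flat arm (4 mm thick, 18 mm wide), 58 mm from the hinge axis; the top is 103 mm above the bench. It moves with the hasp
- hasp_hinge (a point): point on the hasp's vertical hinge axis, at the top of its arm, 77 mm above the bench; turns with the hasp: its -x axis points along the arm to the post
- turntable (a joint): angle of the aluminium turntable, 240 mm in diameter, its top 52 mm above the bench; grows anticlockwise seen from above. Spring detents hold it at 0 (where it starts), 1.047 (next station) and 2.094; about 0.25 N m to leave a detent; released within 0.06 rad of a detent it is drawn into it, between detents it stays where it is left; stops at -0.15 and 2.25
- hub (a point): point on the turntable's vertical axis, in the middle of its black hub bar, 79 mm above the bench. The bar is 56 mm long, 16 mm wide, 30 mm high (its top 15 mm above this point), on a disc 48 mm in diameter whose top is 64 mm above the bench; the point turns with the table and its x axis runs along the bar
- machine: fixed trimming machine under and behind the turntable. Origin at the centre of its underside, on the turntable's axis. A blue column stands behind the table on the machine's +x side: column, arm and parked trimming spindle occupy x = 125 to 210 mm, y = -35 to 35 mm up to 140 mm high, clear of the table's rim (120 mm). A blue detent block, 52 mm high, stands at y = -125 to -151 mm, 24 mm wide
- dowels (a point): point on the turntable's top face (52 mm above the bench), midway between the two brass dowel pins, 80 mm from the table's axis; turns with the table. Pins 8 mm in diameter, 18 mm high (top 5 mm tapered), 70 mm apart on a line square to the radius. Once the table is indexed one station they are on the machine's -x side, towards the robot
- dowel_a (a point): centre of the tip of one dowel pin, 70 mm above the bench
- dowel_b (a point): centre of the tip of the other dowel pin, 70 mm above the bench
- tray: grid tray fixed to the bench, 132 mm (x) by 196 mm (y) by 20 mm high, origin at the centre of its underside, z up. 2 cells along x by 3 along y, each 60 x 60 mm inside, centres at x = -32 and +32 mm and y = -64, 0 and +64 mm; floor 4 mm and top of the walls 20 mm above the bench; empty at the start
- head0: brush head under a rigid black cap in a square white carrier: carrier 36 x 36 x 18 mm, above it an upright black cylinder 28 mm in diameter, rounded top at 58 mm; about 80 g. Origin at the centre of the carrier's underside, z up along the cap. First of four like it. 2 to 4 are present in a run, each at another station of the turntable at the start (None if absent)
- head1: brush head under a rigid black cap in a square white carrier: carrier 36 x 36 x 18 mm, above it an upright black cylinder 28 mm in diameter, rounded top at 58 mm; about 80 g. Origin at the centre of the carrier's underside, z up along the cap. Second of four. 2 to 4 are present in a run, each at another station of the turntable at the start (None if absent)
- head2: brush head under a rigid black cap in a square white carrier: carrier 36 x 36 x 18 mm, above it an upright black cylinder 28 mm in diameter, rounded top at 58 mm; about 80 g. Origin at the centre of the carrier's underside, z up along the cap. Third of four. 2 to 4 are present in a run, each at another station of the turntable at the start (None if absent)
- head3: brush head under a rigid black cap in a square white carrier: carrier 36 x 36 x 18 mm, above it an upright black cylinder 28 mm in diameter, rounded top at 58 mm; about 80 g. Origin at the centre of the carrier's underside, z up along the cap. Fourth of four. 2 to 4 are present in a run, each at another station of the turntable at the start (None if absent)
- plate: green nest plate, 100 mm (x) by 44 mm (y) by 8 mm thick, lying flat on the bench, about 0.3 kg. Two through holes 11 mm in diameter at x = -35 and +35 mm, y = 0. A black grip bar stands at its centre, 36 mm long (x), 14 mm wide (y), its top 42 mm above the plate's underside. Origin at the centre of the underside, z up; it may be turned end for end
- glue: white bottle, 48 mm in diameter, 110 mm high, not part of the job; origin at the centre of its underside
- driver: screwdriver lying on the bench, 160 mm long, not part of the job; origin in its middle
- ferrule_cup: blue plastic cup, 70 mm in diameter, 60 mm high, not part of the job; origin at the centre of its underside
Things that resemble listed ones, but are neither listed nor needed, are in the scene too. What is shaped like the head1 but orange is not meant.

How it is judged:
By the outcome, as a careful person would: the job done as asked, in the order asked, and still so for the second after the job is handed in, with the robot touching nothing.
Of head0, head1, head2, head3 only 2 to 4 are there at a start; the rules pass over those that are not, and their reading is None.
At some moment in a run one of plate, head0, head1, head2, head3 may be knocked a few centimetres aside while the robot is not near it.
Once in a run the grip may slacken for a moment while it holds something.
It also fails if it takes over 210 s, if anything falls off the work surface, if the arm or the gripper's body presses on something with over 40 N, if the wrist force passes 120 N, or if a joint passes its speed limit or range.

## Working session

There is one attempt and no reset: what is moved stays moved. The work goes in short steps, each a Python script; the robot and the scene stay as the last script left them, time stands still between calls to the robot, and variables do not carry over. Pictures are saved under pics/ and viewed, at most 14 in all, crops included, and the job is handed in when it is done.

```bash
ls; mkdir -p pics; python3 - <<'E'
from station import ctrl,get_state,vision
import cv2
for n in("scene","side"):
    p,d=vision.grab_frame(n); cv2.imwrite(f"pics/{n}0.png",cv2.resize(p,(800,600)))
    i=vision.camera_info(n); print(n,i)
print(vision.camera_info("wrist")); print(ctrl.pinch_z); print(get_state())
E
```

```text
pics
scene {'mtx': array([[425.36900358,   0.        , 281.37949695],
       [  0.        , 425.36900358, 212.78536956],
       [  0.        ,   0.        ,   1.        ]]), 'R': array([[ 0.08990122,  0.9959154 , -0.00838333],
       [ 0.86580675, -0.08231099, -0.49356213],
       [-0.49223617,  0.03711349, -0.86967013]]), 't': array([ 0.01644255, -0.46404876,  1.38739953])}
side {'mtx': array([[443.95386382,   0.        , 281.30693704],
       [  0.        , 443.95386382, 207.83444827],
       [  0.        ,   0.        ,   1.        ]]), 'R': array([[-0.83922207, -0.54339356,  0.02073068],
       [-0.27099053,  0.38486034, -0.88229624],
       [ 0.47145568, -0.74606029, -0.4702378 ]]), 't': array([0.41992874, 0.25666058, 0.75052739])}
{'mtx': array([[343.76672334,   0.        , 278.33571083],
       [  0.        , 343.76672334, 208.78546644],
       [  0.        ,   0.        ,   1.        ]]), 'hand_eye': array([[ 7.88346949e-04, -9.47176303e-01, -3.20712378e-01,
         8.30896301e-02],
       [ 9.99999689e-01,  7.46657862e-04,  2.52968319e-04,
        -5.47642289e-04],
       [
[... 180 characters left out ...]
 0.1, 'qpos': array([ 1.35652938,  0.50827164, -0.23752277,  1.50101864,  0.12569363,
        1.14889161, -0.15483367]), 'qd': array([-0.00108798, -0.0015551 ,  0.0007189 , -0.00208807,  0.00112871,
       -0.00058833,  0.00045095]), 'tau': array([-4.09308501e-03, -6.21838117e+01, -2.19456151e+00, -2.50204879e+01,
        1.24524583e-02,  7.83974683e-03, -3.59631326e-05]), 'tcp_pos': array([ 0.19625578, -0.59292323,  0.2305101 ]), 'eef_rot': array([-7.89077069e-04,  9.87248216e-01,  1.59186428e-01, -1.38893590e-04]), 'contact_force': array([1.11744798, 0.72408517, 0.01939519]), 'wrist_torque': array([ 0.02395675,  0.00942211, -0.02468861]), 'gripper_force': 0.0, 'width': 0.08536435499318748}
```

View pics/scene0.png

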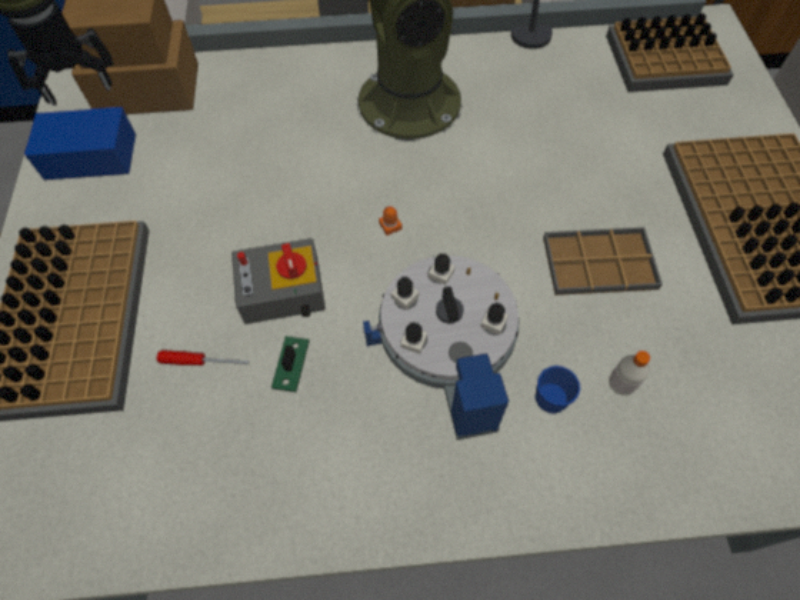

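View pics/side0.png

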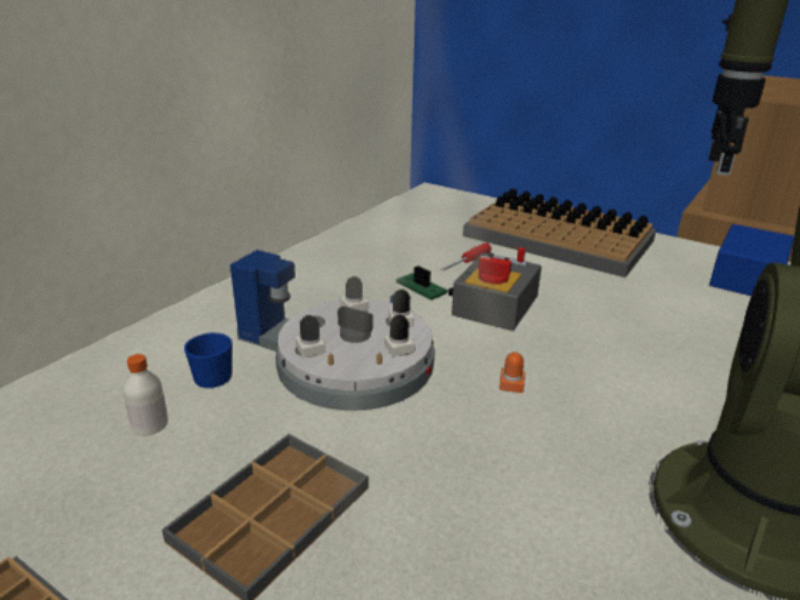

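The scene picture (800x600) shows four black-capped heads on the turntable at (441,266), (404,290), (413,336) and (496,318). The isolator is at (278,278), the plate at (291,363), the empty tray at (602,260) and the dowels at (468,271) and (497,296). The orange look-alike at (390,220) stands on the bench, and the side trays hold other black brushes. Neither of those is meant.

```bash
cat > h.py <<'E'
from station import ctrl,get_state,vision,ticket,models
import numpy as np,cv2
from scipy.spatial.transform import Rotation as Ro
def mat(q): return Ro.from_quat(q,scalar_first=True).as_matrix()
def grab(n):
    s=get_state(); p,d=vision.grab_frame(n); i=vision.camera_info(n); K=i["mtx"]
    if n=="wrist":
        T=np.eye(4);T[:3,:3]=mat(s["eef_rot"]);T[:3,3]=s["tcp_pos"]; T=T@i["hand_eye"]; R=T[:3,:3];o=T[:3,3]
    else: R=i["R"].T;o=-R@i["t"]
    return dict(p=p,d=d,K=K,R=R,o=o)
def ray(f,uv):
    uv=np.atleast_2d(uv).astype(float)
    return np.c_[(uv[:,0]-f["K"][0,2])/f["K"][0,0],(uv[:,1]-f["K"][1,2])/f["K"][1,1],np.ones(len(uv))]@f["R"].T
def onz(f,uv,z):
    r=ray(f,uv); return f["o"]+r*((z-f["o"][2])/r[:,2])[:,None]
def cloud(f,mask):
    v,u=np.nonzero(mask&(f["d"]>0)); return f["o"]+ray(f,np.c_[u,v])*f["d"][v,u][:,None], np.c_[u,v]
def proj(f,X):
    c=(np.atleast_2d(X)-f["o"])@f["R"]; return c[:,:2]/c[:,2:]*[f["K"][0,0],f["K"][1,1]]+f["K"][:2,2]
def down(yaw):  # tool down; tool x axis at angle yaw in world, y axis (closing) at yaw-90deg
    return (Ro.from_euler("z",yaw)*Ro.from_euler("x",np.pi)).as_quat(scalar_first=True)
E
python3 - <<'E'
from h import *
np.set_printoptions(precision=4,suppress=True)
f=grab("scene")
for t in["handle","hasp_post","hasp_hinge","hub","isolator_box","tray","head0","plate","dowel_a","machine","glue","driver","ferrule_cup"]:
    for r in models.masks_of("scene",t)[:5]:
        c,_=cloud(f,r["mask"])
        print(t,round(r["p"],2),np.array(r["point"]),r["mask"].sum(),np.median(c,0) if len(c) else None, c[:,2].max() if len(c) else '')
s=get_state();print(Ro.from_quat(s["eef_rot"],scalar_first=True).as_euler("xyz"),mat(s["eef_rot"])[:,0])
for x,y in[(.45,-.3),(.55,-.2),(.55,0.0),(.5,.3),(.62,-.3)]:
    for yaw in (0,np.pi/2,np.pi,-np.pi/2): print(x,y,yaw,ctrl.ik([x,y,.3],down(yaw)) )
E
```

```text
handle 0.57 [204.3 185.7] 340 [ 0.4806 -0.2549  0.0824] 0.11171738548921151
handle 0.51 [316.7 219.7] 5186 [0.5924 0.0096 0.0518] 0.13785576036965097
hasp_post 0.77 [167.1 188.9] 205 [ 0.4852 -0.336   0.0776] 0.10575193169959785
hasp_hinge 0.61 [171.2 189. ] 208 [ 0.4857 -0.3362  0.0772] 0.10575193169959785
hub 0.75 [315.8 220.6] 5354 [0.5911 0.008  0.0518] 0.14255617354542371
isolator_box 0.94 [192.3 199.7] 3107 [ 0.5032 -0.284   0.0696] 0.11171738548921151
isolator_box 0.68 [348.  221.9] 298 [0.6187 0.0834 0.0753] 0.1115853673847289
tray 0.72 [421.7 181.1] 3408 [0.4771 0.3215 0.0052] 0.02563534650348287
tray 0.51 [322.4 236.8] 7601 [0.631  0.0137 0.0521] 0.14427580531769435
head0 0.81 [308.8 187.7] 243 [0.512  0.0074 0.079 ] 0.11064215313353465
head0 0.56 [287.8 236.9] 298 [ 0.6424 -0.0546  0.0778] 0.11186696380094618
head0 0.53 [282.2 206.7] 274 [ 0.5533 -0.0621  0.0762] 0.11174006013570503
head0 0.52 [345.7 221.4] 304 [0.6184 0.0833 0.0751] 0.1115853673847289
head0 0.46 [272.2 153.8] 232 [ 0.359  -0.072   0.0232] 0.05842559489417731
plate 0.9 [200.1 256.1] 648 [ 0.6386 -0.2671  0
[... 1609 characters left out ...]
.5465  1.1525  1.5914 -0.5096  1.3401 -2.6424]
0.5 0.3 0 [ 0.111   0.6331 -1.2774  1.4895  0.6059  1.4655 -2.7447]
0.5 0.3 1.5707963267948966 [ 0.0351  0.5454 -1.0594  1.4903  0.4783  1.3854 -1.0502]
0.5 0.3 3.141592653589793 [ 0.0955  0.6097 -1.2249  1.4897  0.5741  1.4434  0.4277]
0.5 0.3 -1.5707963267948966 [ 0.0955  0.6097 -1.2249  1.4897  0.5741  1.4434  1.9985]
0.62 -0.3 0 [ 0.5465  0.5789 -0.2567  1.1823  0.1415  1.3973 -1.2651]
0.62 -0.3 1.5707963267948966 [ 0.7207  0.6205 -0.6182  1.1793  0.3467  1.4429  0.1501]
0.62 -0.3 3.141592653589793 [ 0.8616  0.7013 -0.9715  1.177   0.5625  1.5278  1.5641]
0.62 -0.3 -1.5707963267948966 [ 0.3459  0.5761  0.1353  1.1858 -0.0748  1.3844 -2.6682]
```

```bash
python3 - <<'E'
from h import *
import pickle
for k,(x,y,z) in enumerate([(.49,-.27,.25),(.575,.0,.33)]):
    ctrl.movep([x,y,z],down(0.0)); f=grab("wrist"); pickle.dump(f,open(f"f{k}.pkl","wb"))
    cv2.imwrite(f"pics/w{k}.png",cv2.resize(f["p"],(800,600)))
print(get_state()["time"],get_state()["qpos"])
E
```

```text
3.6417 [ 0.1963915   0.37567539 -0.35912817  1.45860762  0.13418983  1.33262128
 -1.74569663]
```

View pics/w0.png

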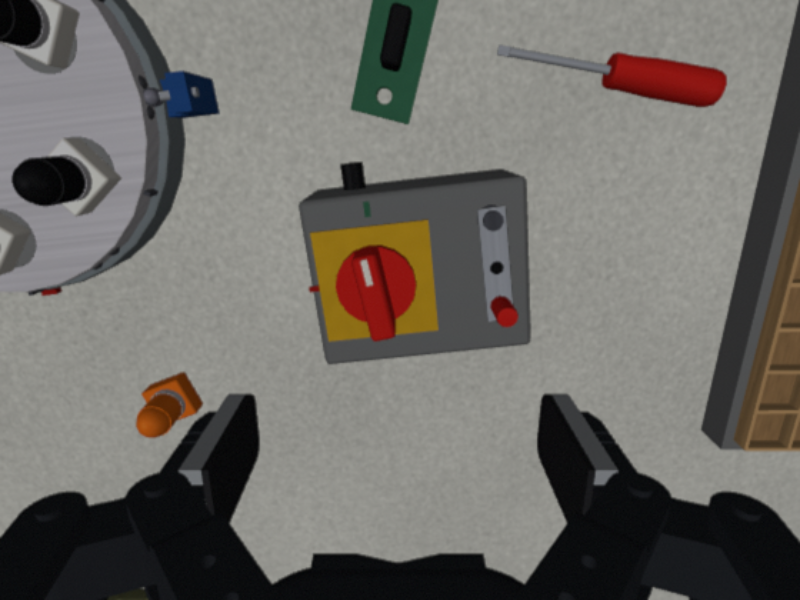

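View pics/w1.png

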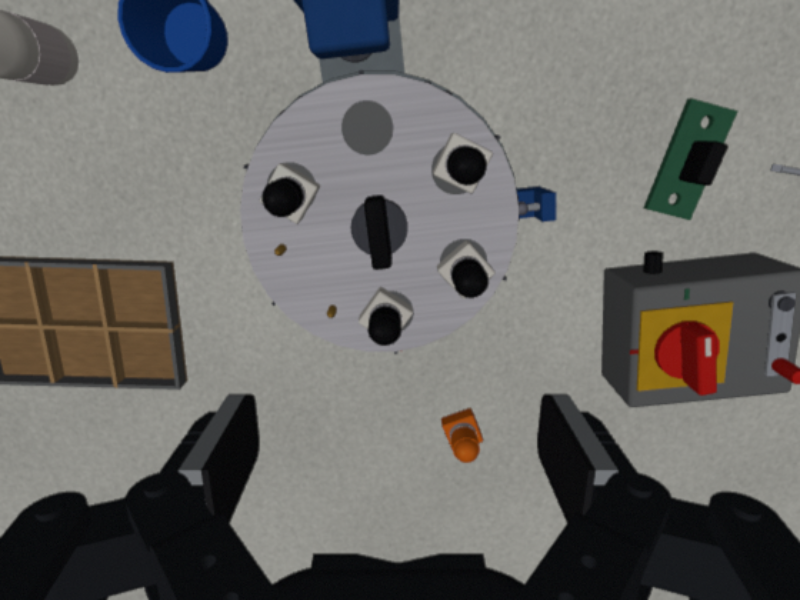

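The isolator view shows the handle bar along the box's x axis at about (375,293), the hasp post at (505,312) and the hinge at (492,220). The table view shows heads at (284,195), (466,165), (470,275) and (385,322), the hub bar at (378,232), and dowels at (281,250) and (332,311). The orange head at (465,445) is the look-alike and is left alone.

```bash
cat >> h.py <<'E'
def hsv(f): return [c.astype(int) for c in cv2.split(cv2.cvtColor(f["p"],cv2.COLOR_BGR2HSV))]
def red(f): H,S,V=hsv(f); return ((H<6)|(H>174))&(S>140)&(V>60)
def black(f): H,S,V=hsv(f); return V<55
def zsel(f,mask,z0,z1,c=None,r=None):
    X,uv=cloud(f,mask); k=(X[:,2]>z0)&(X[:,2]<z1)
    if c is not None: k&=np.hypot(*(X[:,:2]-np.array(c)[:2]).T)<r
    return X[k]
def rect(X):  # centre, size(long,short), angle of long side
    (c,s,a)=cv2.minAreaRect((X[:,:2]*1000).astype(np.float32)); a=np.radians(a)
    if s[0]<s[1]: s=s[::-1];a+=np.pi/2
    return np.array(c)/1000,np.array(s)/1000,(a+np.pi/2)%np.pi-np.pi/2
E
python3 - <<'E'
from h import *
import pickle
np.set_printoptions(precision=4,suppress=True)
f=pickle.load(open("f0.pkl","rb")); A=np.ones((420,560),bool)
print("bar",rect(zsel(f,red(f),.104,.113,(.48,-.255),.05)))
print("disc",rect(zsel(f,red(f),.072,.09,(.48,-.255),.05)))
print("box",rect(zsel(f,A,.064,.074,(.50,-.28),.1)))
print("post",rect(zsel(f,red(f),.099,.107,(.47,-.336),.05)))
P=zsel(f,red(f),.06,.11,(.47,-.336),.05);print(np.median(P,0),P.min(0),P.max(0))
print("hinge",onz(f,np.array([[492,220]])*.7,.077),"bar mid",onz(f,np.array([[376,295]])*.7,.109),"post",onz(f,np.array([[505,317]])*.7,.103))
f=pickle.load(open("f1.pkl","rb"))
print("hub",rect(zsel(f,black(f),.086,.098,(.595,.01),.05)))
print("table",rect(zsel(f,A,.048,.056,(.595,.01),.14)))
for uv in [(284,195),(466,165),(470,275),(385,322)]:
    c=onz(f,np.array([uv])*.7,.105)[0]
    W=zsel(f,A,.065,.075,c,.035);B=zsel(f,A,.095,.115,c,.03)
    print(uv,c,"cap",rect(B),"car",rect(W))
for uv in [(281,250),(332,311)]: print(onz(f,np.array([uv])*.7,.07))
X=zsel(f,A,.004,.012,(.63,-.27),.09);H,S,V=hsv(f)
print("plate",rect(zsel(f,(H>45)&(H<90)&(S>80),.003,.014,(.63,-.27),.1)),"grip",rect(zsel(f,black(f),.036,.048,(.63,-.27),.1)))
print(X.shape)
E
```

```text
bar (array([ 0.4758, -0.256 ]), array([0.0558, 0.0159]), np.float64(0.22750651158771484))
disc (array([ 0.4778, -0.2556]), array([0.0523, 0.052 ]), np.float64(-1.477179822891995))
box (array([ 0.4793, -0.285 ]), array([0.1513, 0.1193]), np.float64(-1.4626765305562897))
post (array([ 0.462 , -0.3398]), array([0.013 , 0.0127]), np.float64(0.23137295543731917))
[ 0.4643 -0.3384  0.1005] [ 0.4421 -0.3504  0.0678] [ 0.4687 -0.3331  0.1033]
hinge [[ 0.5187 -0.3313  0.077 ]] bar mid [[ 0.4788 -0.2577  0.109 ]] post [[ 0.4622 -0.3382  0.103 ]]
hub (array([0.5822, 0.0139]), array([0.0549, 0.016 ]), np.float64(0.10891857811806283))
table (array([0.5817, 0.0137]), array([0.2382, 0.238 ]), np.float64(-0.667067924052775))
(284, 195) [0.6139 0.0813 0.105 ] cap (array([0.6102, 0.0868]), array([0.0274, 0.0269]), np.float64(-0.9363393429223597)) car (array([0.6108, 0.0864]), array([0.0359, 0.0358]), np.float64(1.0122704598163175))
(466, 165) [ 0.6349 -0.0513  0.105 ] cap (array([ 0.6342, -0.0539]), array([0.0277, 0.0265]), np.float64(0.038232061809500895)) car (array([ 0.6342, -0.0537]), array([0.036 , 0.0356]), np.float64(1.1326610537383308))
(470, 275) [ 0.5526 -0.0579  0.105 ] cap (array([ 0.5466, -0.06  ]), array([0.0263, 0.0249]), np.float64(-1.5136136267873121)) car (array([ 0.5455, -0.0601]), array([0.0361, 0.0359]), np.float64(0.7403015250785914))
(385, 322) [0.5137 0.0083 0.105 ] cap (array([0.5053, 0.009 ]), array([0.0261, 0.0251]), np.float64(1.5345106237845125)) car (array([0.5039, 0.0091]), array([0.0361, 0.0361]), np.float64(0.980551745180283))
[[0.5645 0.0952 0.07  ]]
[[0.5102 0.0552 0.07  ]]
plate (array([ 0.6321, -0.2685]), array([0.0985, 0.0446]), np.float64(-0.2382473232248703)) grip (array([ 0.5826, -0.2599]), array([0.1183, 0.0803]), np.float64(0.3943673856740908))
(2053, 3)
```

```bash
cat > iso.py <<'E'
from h import *
np.set_printoptions(precision=4,suppress=True)
h=np.array([.4760,-.2556]); yb=.108; a0=.2275
def st(m): s=get_state(); print(m,round(s["time"],2),s["tcp_pos"],round(s["width"],4),s["contact_force"],s["wrist_torque"])
ctrl.movep([*h,.17],down(a0)); ctrl.movel([*h,.085]); ctrl.close_gripper(40); st("grip")
for a in np.linspace(a0,yb+1.571+.03,8)[1:]: ctrl.movep([*h,.085],down(a))
st("turned"); ctrl.ungrasp(); ctrl.movel([*h,.19])
ctrl.movep([.46,-.28,.26],down(1.4))
f=grab("wrist"); b=rect(zsel(f,red(f),.104,.113,h,.05)); print("bar",b,"angle",b[2]%np.pi-yb); cv2.imwrite("pics/w2.png",f["p"])
p=zsel(f,red(f),.099,.1065,(.462,-.3395),.025); print("post",p.mean(0),rect(p))
E
python3 iso.py
```

```text
grip 6.2 [ 0.4762 -0.2561  0.0854] 0.0149 [-0.2868 -1.9993  4.2074] [-0.2636  0.1674 -0.0457]
turned 8.18 [ 0.4748 -0.2552  0.0854] 0.0153 [-4.9307  1.702  10.1741] [ 0.4482  1.1099 -0.8261]
bar (array([ 0.4753, -0.255 ]), array([0.0548, 0.0159]), np.float64(-1.4587869588170932)) angle 1.5748056947726998
post [ 0.4615 -0.3386  0.1013] (array([ 0.4614, -0.3388]), array([0.013 , 0.0116]), np.float64(1.4184326197737191))
```

```bash
cat > hasp.py <<'E'
from h import *
np.set_printoptions(precision=4,suppress=True)
hg=np.array([.5195,-.3309]); yb=.108; p0=np.array([.4618,-.3390]); r=.0582
t0=np.arctan2(*(p0-hg)[::-1]); t0%=2*np.pi
def st(m): s=get_state(); print(m,round(s["time"],2),s["tcp_pos"],round(s["width"],4),s["contact_force"],s["wrist_torque"])
P=lambda t: hg+r*np.array([np.cos(t),np.sin(t)])
w0=np.pi/2+(t0-np.pi)
ctrl.movep([*P(t0),.17],down(w0)); ctrl.movel([*P(t0),.086]); ctrl.close_gripper(25); st("grip")
for t in np.linspace(t0,np.pi+yb+1.6+.03,10)[1:]: ctrl.movep([*P(t),.086],down(w0+t-t0))
st("swung"); ctrl.ungrasp(); ctrl.movel([*P(t),.19])
ctrl.movep([.48,-.33,.27],down(1.6)); f=grab("wrist"); cv2.imwrite("pics/w3.png",f["p"])
p=rect(zsel(f,red(f),.099,.1065,P(t),.05)); d=p[0]-hg; print("post",p,np.linalg.norm(d),"angle",np.arctan2(d[1],d[0])%(2*np.pi)-np.pi-yb)
b=rect(zsel(f,red(f),.104,.113,(.476,-.2556),.05)); print("bar angle",b[2]%np.pi-yb)
E
python3 hasp.py
```

```text
grip 12.03 [ 0.4608 -0.3393  0.0861] 0.0127 [-4.0399  0.2043  5.3571] [-0.0124  0.9381 -0.0259]
swung 14.51 [ 0.527  -0.3896  0.0859] 0.0126 [-9.2458 -4.7328  8.3936] [-1.0357  1.9515 -0.0028]
post (array([ 0.5265, -0.388 ]), array([0.0122, 0.0122]), np.float64(-0.6756915725575876)) 0.057504219478938357 angle 1.5852355501572997
bar angle 1.5744130948937514
```

View pics/w3.png

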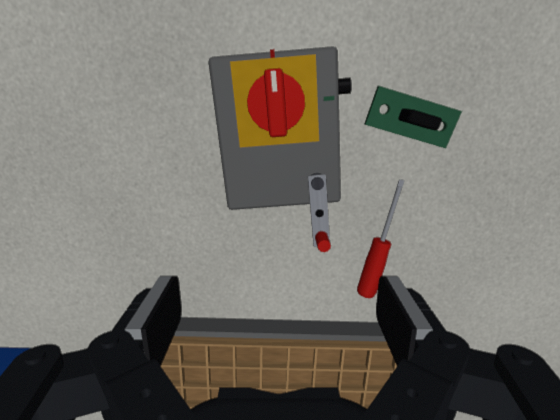

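The handle is off at 1.574 and the hasp is swung out to its stop at about 1.59. Next comes the tray, then the table.

```bash
cat >> h.py <<'E'
HUB=np.array([.5822,.0138]); MY=.108
def caps(f,c=HUB,R=.125,z0=.098,z1=.116):
    X,uv=cloud(f,black(f)); k=(X[:,2]>z0)&(X[:,2]<z1)&(np.hypot(*(X[:,:2]-c).T)<R)
    m=np.zeros((420,560),np.uint8); m[uv[k][:,1],uv[k][:,0]]=1
    n,l,s,_=cv2.connectedComponentsWithStats(m); out=[]
    for i in range(1,n):
        if s[i,4]<60: continue
        cap=rect(cloud(f,l==i)[0]); zc=.052 if z0>.09 else .004
        W=zsel(f,hsv(f)[2]>90,zc+.013,zc+.023,cap[0],.032)
        car=rect(W) if len(W)>30 else None
        out.append((car[0] if car and max(car[1])<.04 else cap[0],car[2] if car else None,cap,car))
    return out
def st(m):
    s=get_state(); print(m,round(s["time"],1),s["tcp_pos"],"w",round(s["width"],4),"F",s["contact_force"].round(1)); return s
E
python3 - <<'E'
from h import *
np.set_printoptions(precision=4,suppress=True)
ctrl.movep([.575,.0,.33],down(1.4))
ctrl.movep([.46,.31,.3],down(np.pi-.2)); f=grab("wrist"); cv2.imwrite("pics/w4.png",f["p"])
A=np.ones((420,560),bool)
print("tray",rect(zsel(f,A,.016,.024,(.477,.3215),.14))); st("")
print(get_state()["qpos"])
for x in(-.032,.032):
  for y in(-.064,.064): print(ctrl.ik([.477+x,.3215+y,.025],down(np.pi)))
ctrl.movep([.56,.0,.33],down(np.pi/2+.1)); f=grab("wrist"); cv2.imwrite("pics/w5.png",f["p"])
for c in caps(f): print(c)
E
```

```text
tray (array([0.4746, 0.3212]), array([0.1964, 0.1325]), np.float64(1.5372331733669005))
 20.0 [0.4614 0.3084 0.2998] w 0.0854 F [ 0.5 -0.   0.5]
[ 0.0728  0.5418 -1.1857  1.5625  0.5085  1.3839  0.2066]
[ 0.0094  0.7785 -0.9441  2.0247  0.8915  0.8199  0.1017]
[-0.2096  0.8596 -0.9504  1.825   0.8691  0.9392  0.0112]
[ 0.0528  0.8475 -0.9672  1.8751  0.886   0.922   0.2215]
[-0.1668  0.9189 -0.9639  1.684   0.8694  1.0251  0.1349]
(array([0.6105, 0.0874]), np.float64(-0.5621929732205908), (array([0.6101, 0.0873]), array([0.025 , 0.0235]), np.float64(0.1085073694009977)), (array([0.6105, 0.0874]), array([0.0361, 0.036 ]), np.float64(-0.5621929732205908)))
(array([0.5036, 0.0101]), np.float64(0.9650986863760709), (array([0.5039, 0.0103]), array([0.0242, 0.0234]), np.float64(-0.7079231454405441)), (array([0.5036, 0.0101]), array([0.0362, 0.0359]), np.float64(0.9650986863760709)))
(array([ 0.5451, -0.0594]), np.float64(0.7358845392526407), (array([ 0.5452, -0.0579]), array([0.0232, 0.0232]), np.float64(0.07962114296610112)), (array([ 0.5451, -0.0594]), array([0.0362, 0.0361]), np.float64(0.7358845392526407)))
(array([ 0.6337, -0.0526]), np.float64(1.1214805708499602), (array([ 0.6334, -0.052 ]), array([0.0243, 0.022 ]), np.float64(0.5822983081330624)), (array([ 0.6337, -0.0526]), array([0.036 , 0.0356]), np.float64(1.1214805708499602)))
```

View pics/w5.png

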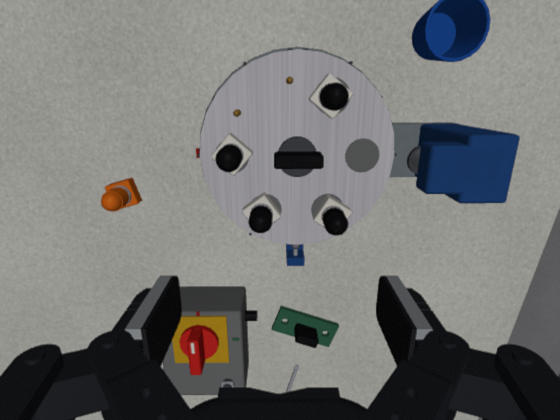

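The wrist picture confirms four black heads on the table at (333,96), (230,157), (261,216) and (334,219), within 1 mm of the earlier values. The orange look-alike is at (112,200), off the table. I'll move the first head.

```bash
cat > head.py <<'E'
from h import *
import sys
np.set_printoptions(precision=4,suppress=True)
TR=np.array([.4746,.3212]);TY=-.034
cells=[(.032,.064),(-.032,.064),(.032,-.064),(-.032,-.064)]
def cell(i): a,b=cells[i]; return TR+[a*np.cos(TY)-b*np.sin(TY),a*np.sin(TY)+b*np.cos(TY)]
def move_one(i):
    ctrl.movep([.56,.0,.33],down(np.pi/2+.1)); f=grab("wrist"); cs=caps(f)
    print("on table",len(cs))
    if not cs: return False
    p,yaw,cap,car=max(cs,key=lambda c:c[0][1]); print(p,yaw,cap[0])
    d=p-HUB; t=np.arctan2(d[1],d[0])%np.pi
    if t<.2: t+=np.pi
    if yaw is not None: dl=(yaw-t+np.pi/4)%(np.pi/2)-np.pi/4; t+=np.clip(dl,-.35,.35)
    ctrl.movep([*p,.18],down(t)); ctrl.movel([*p,.0735]); ctrl.close_gripper(40); s=st("grip")
    if s["width"]<.02: print("MISS"); ctrl.ungrasp(); ctrl.movel([*p,.2]); return None
    ctrl.movel([*p,.165]); c=cell(i); q=down(np.pi+TY)
    ctrl.movep([*c,.165],q); s=st("over")
    if s["width"]<.02: print("LOST"); return None
    ctrl.movel([*c,.04]); F0=get_state()["contact_force"][2]
    for z in np.arange(.037,.0245,-.003):
        ctrl.movel([*c,z],max_speed=.05)
        if get_state()["contact_force"][2]-F0>4: break
    st("down"); ctrl.ungrasp(); ctrl.movel([*c,.165]); return True
if __name__=="__main__":
    for i in map(int,sys.argv[1:]):
        if not move_one(i): break
    ctrl.movep([.46,.31,.3],down(np.pi-.2)); f=grab("wrist"); cv2.imwrite(f"pics/t{i}.png",f["p"])
    for c in caps(f,TR,.13,.05,.07): print("in tray",(c[0]-TR).round(4),c[2][0]-TR,c[1])
    st("end")
E
python3 head.py 0
```

```text
on table 4
[0.6104 0.0874] 1.008894969713669 [0.6103 0.0873]
grip 23.9 [0.6107 0.0874 0.074 ] w 0.0266 F [-0.4 -1.4  5.1]
over 25.8 [0.5094 0.3829 0.1641] w 0.0266 F [ 0.2  0.2 -1.5]
down 28.1 [0.509  0.3845 0.026 ] w 0.027 F [-1.5 -1.4  6.5]
in tray [0.0348 0.064 ] [0.0348 0.064 ] -0.8489790038942182
end 30.5 [0.4606 0.3095 0.2981] w 0.0856 F [ 0.4 -0.2 -0.6]
```

```bash
python3 head.py 1 2 3
```

```text
on table 3
[0.5036 0.0101] 0.9650090710053898 [0.5037 0.0103]
grip 34.0 [0.5038 0.0101 0.0739] w 0.0266 F [-0.2  0.4  5.4]
over 36.2 [0.4458 0.3848 0.1645] w 0.0267 F [-0.3 -0.6 -0.9]
down 38.4 [0.445  0.3867 0.026 ] w 0.0267 F [-0.3 -1.5  7.8]
on table 2
[ 0.6334 -0.0532] 1.1138235166627912 [ 0.6327 -0.0522]
grip 44.0 [ 0.6337 -0.0532  0.074 ] w 0.0268 F [-0.1 -0.4  4. ]
over 46.0 [0.5055 0.2546 0.1645] w 0.0267 F [ 0.2 -0.1 -0.5]
down 48.2 [0.5046 0.2565 0.0259] w 0.0267 F [-0.4 -1.5  7.5]
on table 1
[ 0.5451 -0.0593] -0.8273757740266316 [ 0.5453 -0.0586]
grip 53.4 [ 0.5453 -0.0594  0.0739] w 0.0268 F [-1.3 -1.2  6. ]
over 55.4 [0.4408 0.2574 0.1643] w 0.0265 F [ 0.3 -1.2 -1. ]
down 57.6 [0.4406 0.2591 0.0258] w 0.0266 F [-0.9 -0.4  7.7]
in tray [-0.0305  0.0662] [-0.0305  0.0662] 0.9281033840932351
in tray [-0.0328 -0.0611] [-0.0328 -0.0611] 1.5453630052265854
in tray [0.0348 0.0638] [0.0348 0.0638] -0.8162098053662019
in tray [ 0.0391 -0.0753] [ 0.0391 -0.0753] 1.532198067851942
end 60.0 [0.4599 0.3091 0.2986] w 0.0857 F [-0.2 -0.7  0.2]
```

View pics/t3.png

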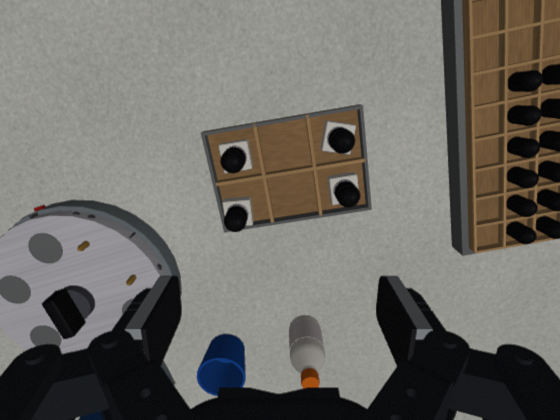

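The picture shows all four heads in the corner cells. The one at (236,217) sits close to the outer wall, so I'll check its height and tilt.

```bash
python3 - <<'E'
from h import *
from head import TR,cell
np.set_printoptions(precision=4,suppress=True)
ctrl.movep([.52,.27,.3],down(np.pi-.2)); f=grab("wrist"); cv2.imwrite("pics/t4.png",cv2.resize(f["p"][60:340,100:440],None,fx=2,fy=2))
for c in caps(f,TR,.13,.05,.07):
    X=zsel(f,black(f),.03,.08,c[2][0],.03); W=zsel(f,(hsv(f)[2]>140)&(hsv(f)[1]<50),.012,.04,c[2][0],.04)
    print(c[2][0]-TR,"zmax",np.percentile(X[:,2],98),"carrier",rect(W) if len(W) else 0, np.percentile(W[:,2],[5,50,95]))
E
```

```text
[-0.0298  0.0658] zmax 0.060783744476034525 carrier (array([0.4446, 0.3877]), array([0.0348, 0.0346]), np.float64(1.234304857798949)) [0.0192 0.0204 0.0219]
[-0.0325 -0.0615] zmax 0.06097970385941589 carrier (array([0.4422, 0.2597]), array([0.0348, 0.0347]), np.float64(-0.04464536567214239)) [0.0189 0.0203 0.022 ]
[0.0348 0.0633] zmax 0.06087643322167632 carrier (array([0.5104, 0.3854]), array([0.0346, 0.0342]), np.float64(1.5381451728821984)) [0.0193 0.0205 0.0221]
[ 0.0395 -0.0761] zmax 0.06070995781379556 carrier (array([0.5146, 0.2452]), array([0.0348, 0.034 ]), np.float64(1.4650745573150945)) [0.0191 0.0206 0.0219]
```

View pics/t4.png

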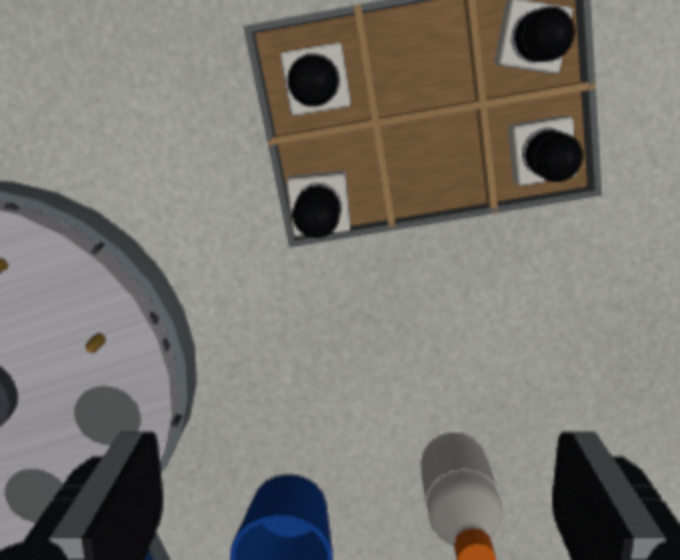

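All four heads stand flat and upright on the cell floors: carrier tops are level and cap tops are at 61 mm. Next I index the table.

```bash
cat > table.py <<'E'
from h import *
np.set_printoptions(precision=4,suppress=True)
ctrl.movep([.56,.0,.33],down(.5)); f=grab("wrist"); b=rect(zsel(f,black(f),.086,.098,HUB,.045)); print("hub",b,"heads",len(caps(f)))
c=(b[0]+HUB)/2; a0=b[2]
ctrl.movep([*c,.17],down(a0)); ctrl.movel([*c,.071]); ctrl.close_gripper(90); st("grip")
for a in np.linspace(a0,MY+1.047+.015,9)[1:]: ctrl.movep([*c,.071],down(a)); print(get_state()["wrist_torque"][2].round(2),end=" ")
st("turned"); ctrl.ungrasp(); ctrl.movel([*c,.18]); 
ctrl.movep([.56,.0,.30],down(1.2)); f=grab("wrist"); cv2.imwrite("pics/w6.png",f["p"]); b=rect(zsel(f,black(f),.086,.098,HUB,.045)); print("hub",b,b[2]-MY)
E
python3 table.py
```

```text
hub (array([0.582 , 0.0141]), array([0.0557, 0.0161]), np.float64(0.10937411182252088)) heads 0
grip 64.1 [0.5822 0.0135 0.0715] w 0.0141 F [-1.3 -0.9  5.3]
0.21 0.03 -0.01 -0.0 0.03 0.11 -0.06 -0.13 turned 66.1 [0.5815 0.0144 0.0715] w 0.0141 F [-4.1  0.8  7.6]
hub (array([0.5817, 0.0146]), array([0.0557, 0.016 ]), np.float64(1.150781734427448)) 1.042781734427448
```

```bash
cat > meas.py <<'E'
from h import *
np.set_printoptions(precision=4,suppress=True)
def view(c,zf,yaw,h=.2):
    o=-(.083-.3387*(.141+h)); ctrl.movep([c[0]+o*np.cos(yaw),c[1]+o*np.sin(yaw),zf+h],down(yaw)); ctrl.pause(.2); return grab("wrist")
def green(f): H,S,V=hsv(f); return (H>40)&(H<95)&(S>70)&(V>25)
def plate(f,z=.008):
    m=green(f).astype(np.uint8); n,l,s,_=cv2.connectedComponentsWithStats(m); i=1+np.argmax(s[1:,4]); m=(l==i).astype(np.uint8)
    v,u=np.nonzero(m); r=rect(onz(f,np.c_[u,v],z)); holes=[]
    for h in cv2.findContours(m,cv2.RETR_CCOMP,cv2.CHAIN_APPROX_NONE)[0]:
        a=cv2.contourArea(h)
        if 15<a<400: holes.append((onz(f,h[:,0].mean(0),z)[0][:2],a))
    return r,holes
def dowels(f,c):
    X,uv=cloud(f,np.ones((420,560),bool)); k=(X[:,2]>.0665)&(X[:,2]<.075)&(np.hypot(*(X[:,:2]-c).T)<.05)
    m=np.zeros((420,560),np.uint8); m[uv[k][:,1],uv[k][:,0]]=1
    n,l,s,ce=cv2.connectedComponentsWithStats(m)
    return [(onz(f,ce[i],.07)[0][:2],X[k][:,2].max(),cloud(f,l==i)[0].mean(0),s[i,4]) for i in range(1,n) if s[i,4]>5]
D0=HUB-.08*np.array([np.cos(MY),np.sin(MY)])
E
python3 - <<'E'
from meas import *
f=view(D0,.07,1.679); cv2.imwrite("pics/d.png",f["p"])
D=dowels(f,D0); [print(d) for d in D]
if len(D)==2: v=D[0][0]-D[1][0]; print("mid",(D[0][0]+D[1][0])/2,"exp",D0,np.linalg.norm(v),np.arctan2(v[1],v[0])%np.pi)
f=view((.632,-.2685),.008,2.9); cv2.imwrite("pics/pl.png",f["p"]); r,h=plate(f); print(r,h)
print("grip bar",rect(zsel(f,black(f),.037,.047,r[0],.03)))
st("")
E
python3 -c "
import cv2,numpy as np
cv2.imwrite('pics/dp.png',np.vstack([cv2.imread('pics/d.png')[60:330],cv2.imread('pics/pl.png')[60:330]]))"
```

```text
(array([0.4984, 0.0414]), np.float64(0.07008038887087081), array([0.4984, 0.041 , 0.068 ]), np.int32(19))
(array([ 0.5057, -0.0271]), np.float64(0.07008038887087081), array([ 0.5058, -0.0282,  0.0676]), np.int32(16))
mid [0.502  0.0071] exp [0.5027 0.0052] 0.06896019116015097 1.6771482182610706
(array([ 0.6304, -0.269 ]), array([0.0982, 0.0425]), np.float64(-0.24202142196367582)) [(array([ 0.5962, -0.2603]), 110.0)]
grip bar (array([ 0.6303, -0.2686]), array([0.035 , 0.0134]), np.float64(-0.2502375402426793))
 70.5 [ 0.6007 -0.2599  0.2086] w 0.085 F [-0.5 -0.7  0.4]
```

View pics/dp.png

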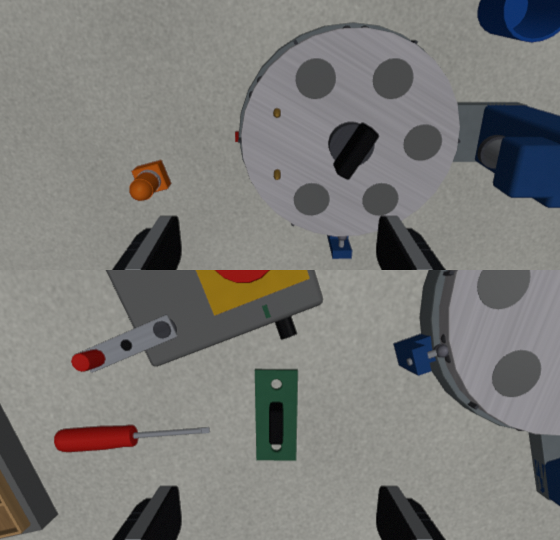

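The top half shows the dowels at (277,113) and (277,174). The bottom half shows the plate at (276,415), with a clear hole at (276,383). I'll pick the plate up and hold it just above the pins for an in-hand check.

```bash
python3 - <<'E'
from meas import *
p=[.6304,-.2688]; a=-.246+np.pi; D=np.array([.5024,.0056]); q=down(1.677)
ctrl.movep([*p,.12],down(a)); ctrl.movel([*p,.0125],max_speed=.1); ctrl.close_gripper(80); st("grip")
ctrl.movel([*p,.15]); st("lift")
ctrl.movep([*D,.17],q); ctrl.movel([*D,.103]); ctrl.pause(.3); s=st("hover")
f=grab("wrist"); cv2.imwrite("pics/hov.png",cv2.resize(f["p"][100:400,80:480],None,fx=2,fy=2))
zt=s["tcp_pos"][2]-.0125+.008; r,h=plate(f,zt); print(zt,r,h)
X=zsel(f,green(f),zt-.02,zt+.02,D,.08); print("plate z",np.percentile(X[:,2],[5,50,95]),X.min(0),X.max(0))
d=dowels(f,D0); print(d)
E
```

```text
grip 72.8 [ 0.6304 -0.2689  0.0128] w 0.0126 F [-1.1 -0.6  3.3]
lift 73.9 [ 0.6298 -0.269   0.1488] w 0.013 F [-0.  -0.4 -4.3]
hover 76.2 [0.5028 0.0056 0.1036] w 0.0126 F [ 0.4  0.1 -3.3]
0.09914766387566312 (array([0.5004, 0.031 ]), array([0.0512, 0.0429]), np.float64(-1.4639083174618568)) [(array([0.4992, 0.042 ]), 392.5)]
plate z [0.0962 0.0975 0.0985] [ 0.4765 -0.0458  0.0904] [0.5246 0.0575 0.1129]
[]
```

View pics/hov.png

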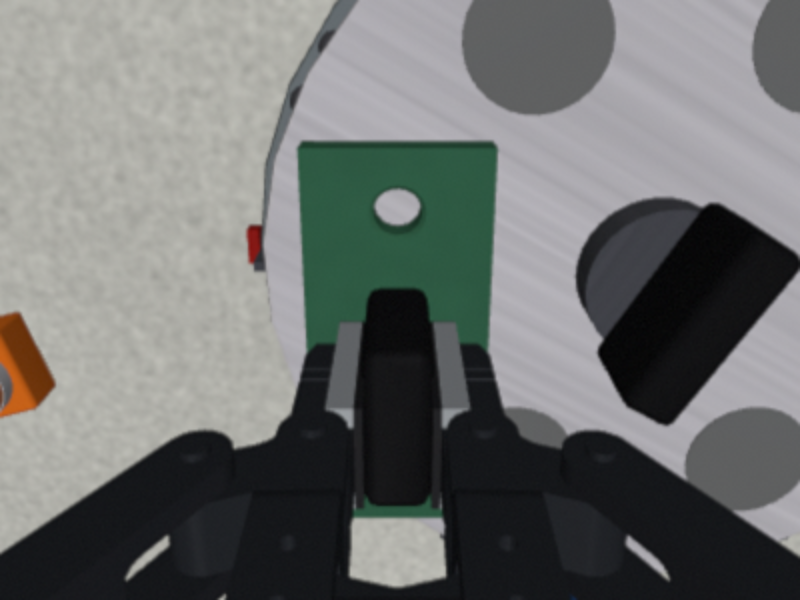

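```bash
cat > low.py <<'E'
from meas import *
c=np.array([.5018,.0050])
ctrl.movel([*c,.090]); F0=st("pre")["contact_force"]
for z in np.arange(.086,.0625,-.002):
    ctrl.movel([*c,z],max_speed=.03); s=get_state(); F=s["contact_force"]-F0
    print(round(z,4),s["tcp_pos"],F.round(1),s["wrist_torque"].round(2))
    if F[2]>12: break
st("end")
E
python3 low.py
```

```text
pre 76.5 [0.5012 0.0047 0.0896] w 0.0127 F [ 0.   0.1 -3.6]
0.086 [0.5018 0.005  0.086 ] [-0.1 -0.7 -0.1] [-0.03 -0.03 -0.02]
0.084 [0.5018 0.005  0.084 ] [ 0.   0.2 -0.7] [-0.   -0.05  0.01]
0.082 [0.5017 0.005  0.0819] [ 0.2 -0.  -0.8] [-0.04 -0.01  0.02]
0.08 [0.5017 0.005  0.0799] [-0.1 -0.3  0.1] [0.06 0.02 0.06]
0.078 [0.5017 0.005  0.0779] [-0.2  0.  -0.1] [0.02 0.08 0.02]
0.076 [0.5017 0.005  0.0759] [0.  0.1 0.8] [-0.01  0.03  0.01]
0.074 [0.5017 0.005  0.0739] [0.1 0.4 0.5] [ 0.01  0.03 -0.03]
0.072 [0.5017 0.005  0.0719] [-0.2 -0.5 -0.1] [ 0.04 -0.02  0.04]
0.07 [0.5017 0.005  0.0699] [-0.1 -0.1 -0.6] [ 0.02  0.02 -0.  ]
0.068 [0.5017 0.005  0.0679] [ 0.8 -0.   0.1] [ 0.04 -0.   -0.01]
0.066 [0.5017 0.005  0.0659] [-0.4  0.1  1.1] [0.08 0.01 0.05]
0.064 [0.502  0.0053 0.0646] [-2.2 -0.1  8.7] [-0.02  0.46 -0.03]
end 79.6 [0.502  0.0053 0.0646] w 0.0127 F [-2.2  0.   5. ]
```

The plate seated with little force, at the height expected for flush. I'll release and verify everything.

```bash
python3 - <<'E'
from meas import *
from head import TR
ctrl.ungrasp(); ctrl.movel([.502,.0053,.2]); A=np.ones((420,560),bool)
f=view((.502,.0053),.06,1.677,.22); cv2.imwrite("pics/fin.png",f["p"])
X=zsel(f,green(f),.045,.08,D0,.07); print("plate top z",np.percentile(X[:,2],[2,50,98])); r,h=plate(f,.06); print(r,h)
K=np.c_[X[:,:2],np.ones(len(X))]; print("plane slope",np.linalg.lstsq(K,X[:,2],rcond=None)[0])
T=zsel(f,A,.045,.057,HUB,.1); print("table z",np.median(T[:,2]))
print("hub",rect(zsel(f,black(f),.086,.098,HUB,.045))[2]-MY)
ctrl.movep([.46,.30,.3],down(np.pi-.2)); f=grab("wrist")
for c in caps(f,TR,.13,.05,.07): print("tray",c[2][0]-TR)
ctrl.movep([.46,-.28,.3],down(1.6)); f=grab("wrist"); b=rect(zsel(f,red(f),.104,.113,(.476,-.2556),.05)); print("iso",b[2]%np.pi-.108)
d=rect(zsel(f,red(f),.099,.1065,(.5268,-.389),.04))[0]-[.5195,-.3309]; print("hasp",np.arctan2(d[1],d[0])%(2*np.pi)-np.pi-.108)
f=grab("scene"); cv2.imwrite("pics/scene1.png",cv2.resize(f["p"],(800,600))); st("")
E
```

```text
plate top z [0.0569 0.0585 0.0601]
(array([0.5023, 0.0061]), array([0.0977, 0.0424]), np.float64(-1.4645580954783224)) [(array([0.4988, 0.0408]), 90.0)]
plane slope [0.0033 0.0015 0.0568]
table z 0.05066652344375305
hub 1.0466161537649437
tray [-0.0302  0.0664]
tray [-0.0328 -0.061 ]
tray [0.0344 0.0635]
tray [ 0.0391 -0.0758]
iso 1.57230532772663
hasp 1.5821775619732832
 85.3 [ 0.4606 -0.2789  0.3001] w 0.0852 F [0.  0.1 0.3]
```

View pics/fin.png

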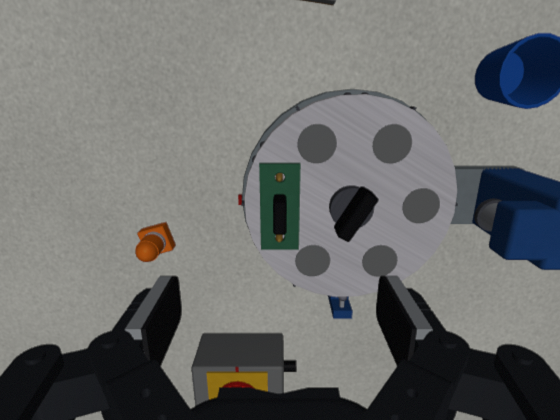

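View pics/scene1.png

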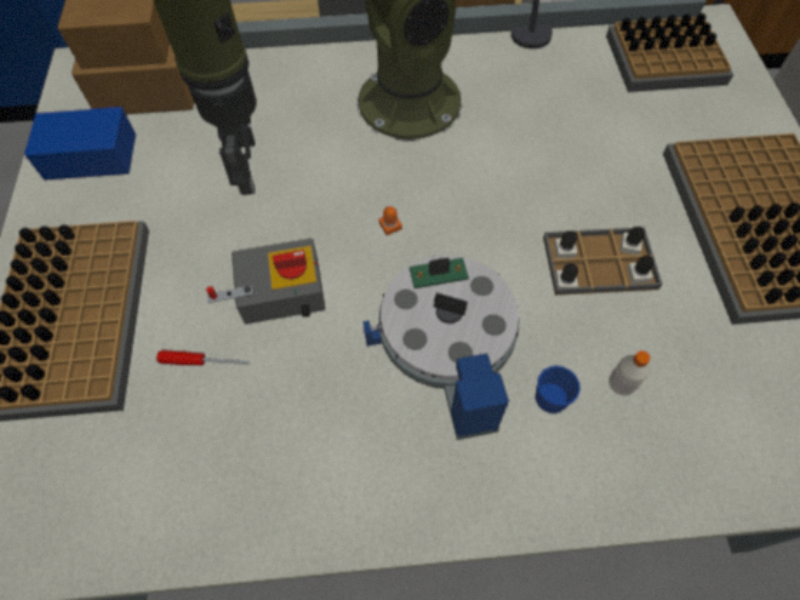

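The final pictures show the plate at (280,206) with both pins through its holes, the top 8 mm above the table. The four heads are in the tray, the handle is off and the hasp is out. The bottle, screwdriver and cup haven't moved.

```bash
python3 -c "
from station import ticket; print(ticket.close_job())"
```

```text
the job is handed in; nothing more can be done
None
```

The job is done and handed in: isolator off then hasp swung out to its stop, four heads upright in their own tray cells, the table in its next detent, the plate flush over both pins, and the bottle, screwdriver and cup undisturbed.

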